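# Seal the lens dry box

## Task

Put the blue lid on the grey dry box so that its tongue drops into the opening, then press it down corner by corner until it sits flat on the rim and sealed all round. Leave the other things on the desk where they are.

Things in the scene. Friction and masses are not known exactly. Their poses are not given: they have to be found in the camera images.
- drybox: Grey open box, fixed to the desk. Its rim is a flat flange, 145 mm along its x, 190 mm along its y, 22 mm wide, top 85 mm above the origin; opening 101 x 146 mm. Inside, below the rim: a black lens and a grey cartridge. Origin: centre of the underside, on the desk; z up, y along the long side.
- rim (a point): Centre of the box's opening, level with the flange's top. An orange gasket on the flange stands 8 mm above it. The gasket gives separately at each corner: pushed there with 12 to 15 N, a corner sinks 8 mm until the lid meets the flange, and stays down when let go. The lid's weight does not press it; pushed in the middle of the lid it takes four times as much.
- lid: Dark blue loose lid, about 0.3 kg, right way up on the desk. Plate 151 mm along its x, 196 along its y, 8 thick (18 to 26 mm above the origin). Below it a tongue 18 mm deep, tapering from 95 x 139 to 85 x 129 mm. Origin: centre of the tongue's underside; z up, y along the long side. Either way round fits the box, y along y. Origin 75 mm above the box's origin on the untouched gasket, 67 mm when home.
- lid_handle (a point): Centre of the lid's light grey metal bar handle: 16 mm thick along the lid's x, 96 mm long along its y, 14 mm high; this point is 27 mm above the plate's top (53 mm above the lid's origin), the bar's top 34 mm above the plate; a post at each end, free space under the bar between them.
- corner0 (a point): White dot, 20 mm across, on the lid's top at one corner, where to press, over the gasket's corner: -60 mm along the lid's x, +82 mm along its y from its middle. 101 mm above the box's origin on the untouched gasket, 93 mm with this corner home. Pressing one corner home lifts the opposite one by as much until that is pressed too.
- corner1 (a point): White dot, 20 mm across, on the lid's top at one corner, where to press, over the gasket's corner: -60 mm along the lid's x, -82 mm along its y from its middle. 101 mm above the box's origin on the untouched gasket, 93 mm with this corner home. Pressing one corner home lifts the opposite one by as much until that is pressed too.
- corner2 (a point): White dot, 20 mm across, on the lid's top at one corner, where to press, over the gasket's corner: +60 mm along the lid's x, -82 mm along its y from its middle. 101 mm above the box's origin on the untouched gasket, 93 mm with this corner home. Pressing one corner home lifts the opposite one by as much until that is pressed too.
- corner3 (a point): White dot, 20 mm across, on the lid's top at one corner, where to press, over the gasket's corner: +60 mm along the lid's x, +82 mm along its y from its middle. 101 mm above the box's origin on the untouched gasket, 93 mm with this corner home. Pressing one corner home lifts the opposite one by as much until that is pressed too.
- mug: Blue mug, 80 mm across, 92 mm high; origin at the centre of its underside. Bystander.
- camera: Black camera, 80 mm deep, 125 mm wide, 96 mm high; origin under its body. Bystander.
- spraycan: Red spray can, 52 mm across, 150 mm high; origin at the centre of its underside. Bystander.
- harddrive: Aluminium hard drive, 70 x 100 x 16 mm; origin at the centre of its underside. Bystander.
- mouse: White computer mouse, 105 x 62 x 26 mm; origin at the centre of its underside. Bystander.

How it is judged:
By the outcome, as a careful person would: the job done as asked, in the order asked, and still so for the second after the job is handed in, with the robot touching nothing.
It also fails if it takes over 58 s, if anything falls off the work surface, if the arm or the gripper's body presses on something with over 40 N, if the wrist force passes 120 N, or if a joint passes its speed limit or range.

## Robot

A 6-joint arm with a two-finger parallel gripper is mounted at the origin on the work surface. World frame = base frame: x ahead of the robot, y to its left, z up, the work surface at z = 0. Lengths are in mm, angles in degrees, forces in N, time in s.
With the tool pointing down it reaches from about 300 to 850 mm from the base axis. Payload 4.2 kg.
Tool frame: the origin (TCP) lies between the finger pads; the fingertips stand 22 mm ahead of it and the grasp point (between the pads) lies 3 mm ahead of it (env.finger_overhang is the distance from the TCP to the fingertips, in mm); z points along the fingers, y is the line along which they close (so a half turn about z gives the same grasp; the last joint's range is limited). The gripper opens to 91 mm and grips with 3 to 60 N. Pads are 32 mm wide; open, the fingers measure 118 mm over their backs; the gripper's body (76 mm by 178 mm) begins 60 mm behind the grasp point.
Start: joints at [-74.943, 18.312, 89.639, -0, 72.044, -1.146], TCP at [160.453, -552.173, 235.976] pointing down, gripper open.
Joint ranges: [-177.97, 177.97], [-48.28, 115.42], [12.27, 149.76], [-77.06, 257.06], [2.81, 150.46], [-146.56, 146.56]. Speed limits (degrees/s): [147.25, 147.25, 180, 180, 180, 180].

## Interface

Orientations are given as [roll, pitch, yaw] about the fixed x, y, z axes, in that order (R = Rz(yaw) Ry(pitch) Rx(roll)).
In Python, from workcell import state, cams, ticket, look_for, outline_of, env gives the robot as it stands.
- The arm moves only by the tool servo_tool, never from a script. Its argument "steps" is a list of rows, each a list of 3 entries, a list of its own where there are three numbers: the closure in counts, from 0 (fully open) to 255 (shut), then the shift along the tool's x, y, z in mm, then the turn, a rotation vector about the tool's x, y, z in rad. A call has exactly 10 rows; each row shifts and turns the commanded pose from where the row before left it, along the tool's axes as they then stand; what a row does not reach is not made up. A row lasts 1/10 s, in which the tool goes at most 50 mm and 8.59 degrees, less where a joint would pass 70% of its speed; a pose out of reach is approached as far as the arm can. A call with a gripper value outside its range is refused whole. The fingers move at their own pace and stop on an object; "squeeze" is the grip in N (left out, the last holds). Time passes only in rows, so rows that do not move let the fingers close, or fill a call up. It gives the time, the measured TCP pose, the force, the opening and the grip force at its end, in the units of the state.
- state(): the state, without advancing time (a new reading comes with each control period).
- cams.grab_frame(name): name is "scene" or "top" or "wrist"; returns a dict with "color" (420x560x3 uint8, red, green, blue), "z_map" (420x560 float32, mm along the optical axis (not along the pixel's ray), 0 where there is no reading), "fovy" (degrees; the focal length in pixels is half the picture's height over the tangent of half this angle, whatever the lens; pixels are square), "cx", "cy" (the principal point, pixels), "eye" and "rotation" of the camera in the world; the wrist camera has in their place "tool_from_camera" (4x4, takes a point from camera to tool coordinates, whose origin is the TCP and whose axes are the flange's). Camera axes: x right, y up, looking along -z (the intrinsics and any distortion apply to the point x, -y, -z); pixel columns grow to the right and rows downward; lengths in mm; the calibration is good to about 2 mm. A picture is of the moment at which its call begins: read the wrist's pose just before it.
- ticket.job_done(): hands the job in; it is judged then, once.
Trained networks look in a picture, given as the dict that the camera call returned (one of the last four; its "shot" number tells which), for a name from the list of things; names that differ only in an ending like _2 or _b are one class to them, and where a whole thing is asked for, a point or a joint stands for the part that bears it (a point fixed in the world has none). Each returns a list of dicts, best first, with "confidence" (0 to 1); they miss things now and then, are a little off and sometimes report something else, mostly with a low value. They report only what shows in the picture. A call takes as long as a camera call.
- look_for(picture, thing): "at" ([column, row] in pixels, amid what is visible of it).
- outline_of(picture, thing): "pixels" (420x560 bool, what is visible of it) and "at" ([column, row] in pixels, amid what is visible of it).
The state is a dict: "time_s": time; "qpos": joint angles; "qvel": joint speeds; "effort": joint torques, N m; "ee_pos": TCP position; "ee_rot": TCP orientation; "force": force on the tool from outside, world axes, zero at the start; "torque": the same for the moment, N m; "gripper_width": finger opening in mm; "gripper_force": force on a finger pad.
Only numpy, scipy, OpenCV 4.12 (cv2) and the standard library are available. Lean on these libraries where they do the work, as an engineer would, in place of code of your own. Each camera call takes 0.05 s, during which the arm holds its last target. There are 200 camera calls.

## Working session

There is one attempt and no reset: what is moved stays moved. The work goes in short steps, Python scripts to look and compute and a tool call to move; the robot and the scene stay as the last step left them, time stands still between calls to the robot, and variables do not carry over. Pictures are saved under pics/ and viewed, at most 10 in all, crops included, and the job is handed in when it is done.

Besides the shell and the picture viewer there is one more tool, called in YAML: its name, and indented under it one key for each argument. servo_tool: Moves the arm, as the interface text tells. Its arguments: {"type":"object","properties":{"steps":{"type":"array","items":{"type":"array"}},"squeeze":{"type":"number"}},"required":["steps"]}

```bash
mkdir -p pics
cat > h.py <<'E'
import numpy as np, cv2
from scipy.spatial.transform import Rotation as R
from workcell import state, cams, ticket, look_for, outline_of, env
def tool():
    s=state(); T=np.eye(4); T[:3,:3]=R.from_euler('xyz',s['ee_rot'],degrees=True).as_matrix(); T[:3,3]=s['ee_pos']; return T
def shot(n):
    T=tool(); p=cams.grab_frame(n)
    if 'eye' in p:
        M=np.eye(4); M[:3,:3]=np.array(p['rotation']).reshape(3,3); M[:3,3]=p['eye']
    else: M=T@np.array(p['tool_from_camera'])
    p['M']=M; return p
def save(p,f): cv2.imwrite('pics/'+f,p['color'][:,:,::-1])
def cloud(p):
    z=p['z_map'].astype(float); f=p['color'].shape[0]/2/np.tan(np.radians(p['fovy'])/2)
    v,u=np.mgrid[:z.shape[0],:z.shape[1]]
    P=np.stack([(u-p['cx'])/f*z,-(v-p['cy'])/f*z,-z],-1)
    W=P@p['M'][:3,:3].T+p['M'][:3,3]; W[z==0]=np.nan; return W
E
python3 - <<'E'
from h import *
s=state();print(s)
p=shot('top');save(p,'top.png');W=cloud(p);print({k:v for k,v in p.items() if k not in('color','z_map')})
for n in ['drybox','lid','lid_handle','mug','camera','spraycan','harddrive','mouse','corner0']:
    for o in outline_of(p,n)[:2]:
        m=o['pixels'];w=W[m];w=w[~np.isnan(w[:,0])]
        print(n,o['confidence'],np.round(o['at']),m.sum(),np.round(np.median(w,0)) if len(w) else '', np.round(np.percentile(w,[2,98],axis=0)) if len(w) else '')
q=shot('scene');save(q,'scene.png')
E
```

```text
{'time_s': 0.0, 'qpos': array([-7.49433189e+01,  1.83533005e+01,  8.97056287e+01, -8.62071238e-04,
        7.20434084e+01, -1.14428986e+00]), 'qvel': array([ 0.03685595,  0.04593076, -0.05789301,  0.02261753,  0.06490704,
        0.05161075]), 'effort': array([-5.03219017e-04, -4.12461197e+01, -2.31969023e+01,  7.25907320e-02,
        4.53827390e-02, -1.20651425e-04]), 'ee_pos': array([ 160.32287213, -551.72226967,  235.10887455]), 'ee_rot': array([-1.79897666e+02, -1.22426964e-03,  1.62012364e+01]), 'force': array([-0.59117709,  0.29869226, -0.31729313]), 'torque': array([-0.03739683, -0.02943832,  0.03990811]), 'gripper_force': 0.0, 'gripper_width': 91.09261500277051}Traceback (most recent call last):
  File "<stdin>", line 3, in <module>
  File "h.py", line 9, in shot
    M=np.eye(4); M[:3,:3]=np.array(p['rotation']).reshape(3,3); M[:3,3]=p['eye']
                          ~~~~~~~~~~~~~~~~~~~~~~~~~~~~~~~^^^^^
ValueError: cannot reshape array of size 3 into shape (3,3)
```

```bash
sed -i "s/np.array(p\['rotation'\]).reshape(3,3)/R.from_euler('xyz',p['rotation'],degrees=True).as_matrix()/" h.py
cat > m.py <<'E'
from h import *
p=shot('top');save(p,'top.png');W=cloud(p);print({k:v for k,v in p.items() if k not in('color','z_map')})
for n in ['drybox','lid','lid_handle','mug','camera','spraycan','harddrive','mouse','corner0']:
    for o in outline_of(p,n)[:2]:
        m=o['pixels'];w=W[m];w=w[~np.isnan(w[:,0])]
        print(n,o['confidence'],np.round(o['at']),m.sum(),np.round(np.median(w,0)) if len(w) else '', np.round(np.percentile(w,[2,98],axis=0)).tolist() if len(w) else '')
q=shot('scene');save(q,'scene.png')
E
python3 m.py
```

```text
{'fovy': 55.45391609519117, 'cx': 283.73012143165744, 'cy': 213.99397804857813, 'eye': array([ 442.22364012,  -17.29585686, 1194.91641972]), 'rotation': array([ 8.18371527e+00, -9.03417525e-02, -9.12946775e+01]), 'shot': 2, 'M': array([[-2.25944346e-02,  9.89569113e-01, -1.42276009e-01,
         4.42223640e+02],
       [-9.99743470e-01, -2.21399864e-02,  4.77657318e-03,
        -1.72958569e+01],
       [ 1.57676038e-03,  1.42347435e-01,  9.89815499e-01,
         1.19491642e+03],
       [ 0.00000000e+00,  0.00000000e+00,  0.00000000e+00,
         1.00000000e+00]])}
drybox 0.6 [326. 243.] 3168 [ 520. -140.   83.] [[432.0, -241.0, 2.0], [593.0, -49.0, 96.0]]
lid 0.83 [216. 230.] 3366 [571. 171.  27.] [[499.0, 77.0, 22.0], [648.0, 265.0, 61.0]]
lid_handle 0.88 [218. 226.] 3363 [570. 168.  27.] [[498.0, 77.0, 22.0], [646.0, 265.0, 61.0]]
mug 0.92 [165. 186.] 893 [710. 330.  45.] [[665.0, 282.0, 2.0], [741.0, 370.0, 94.0]]
camera 0.91 [261. 162.] 1060 [762.  49.  73.] [[720.0, 1.0, 20.0], [803.0, 112.0, 99.0]]
spraycan 0.72 [395. 178.] 518 [ 682. -323.  142.] [[664.0, -354.0, 21.0], [710.0, -308.0, 154.0]]
harddrive 0.58 [145. 255.] 750 [495. 390.  16.] [[461.0, 343.0, 10.0], [530.0, 436.0, 21.0]]
mouse 0.59 [415. 269.] 724 [ 440. -392.   26.] [[393.0, -422.0, 16.0], [487.0, -365.0, 32.0]]
corner0 0.95 [220. 227.] 3454 [569. 168.  27.] [[497.0, 77.0, 19.0], [648.0, 266.0, 60.0]]
```

View pics/top.png

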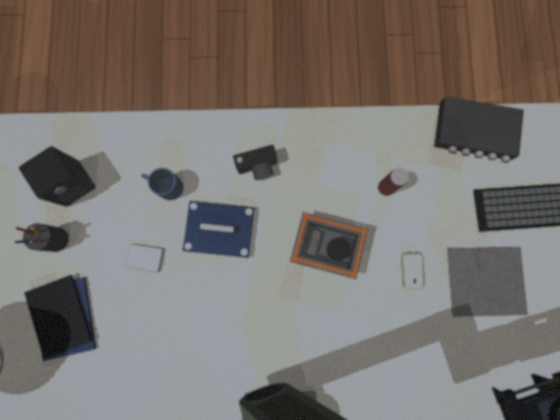

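View pics/scene.png

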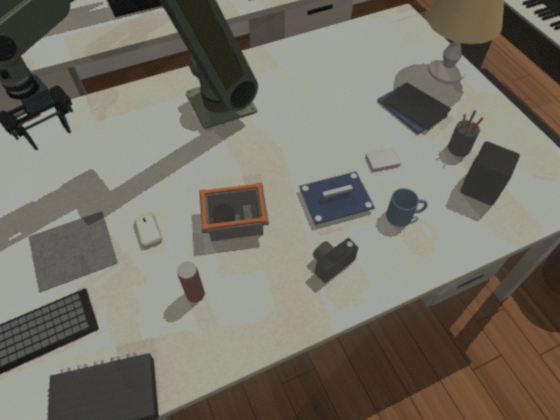

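```bash
cat >> h.py <<'E'
def rect(xy):
    (c,(w,h),a)=cv2.minAreaRect(xy.astype(np.float32)); 
    if w>h: w,h,a=h,w,a+90   # a = direction of short side (x axis), deg
    return np.array(c),w,h,(a+90)%180-90
def orange(p,W):
    h=cv2.cvtColor(p['color'],cv2.COLOR_RGB2HSV)
    m=(h[...,0]<15)&(h[...,1]>140)&(h[...,2]>90)&(abs(W[...,2]-90)<15)
    return m
def biggest(m):
    n,l,s,_=cv2.connectedComponentsWithStats(m.astype(np.uint8)); return l==1+np.argmax(s[1:,4])
def lidmask(p,W,z0):
    h=cv2.cvtColor(p['color'],cv2.COLOR_RGB2HSV)
    return biggest((h[...,0]>100)&(h[...,0]<130)&(h[...,1]>90)&(abs(W[...,2]-z0)<8))
E
python3 - <<'E'
from h import *
p=shot('top');W=cloud(p)
m=biggest(orange(p,W));print('box',m.sum(),rect(W[m][:,:2]),np.median(W[m],0))
m=lidmask(p,W,26);print('lid',m.sum(),rect(W[m][:,:2]),np.median(W[m],0))
print(tool())
E
```

```text
box 408 (array([ 512.652771  , -146.21954346]), 130.95367431640625, 176.62020874023438, -15.847869873046875) [ 514.13776452 -151.87692839   93.91183056]
lid 2357 (array([571.50061035, 169.42453003]), 140.64622497558594, 187.25938415527344, -7.1931304931640625) [564.74240853 168.78130978  26.43360088]
[[ 9.60289180e-01  2.79006614e-01  1.31654148e-05  1.60433292e+02]
 [ 2.79006614e-01 -9.60289174e-01 -1.04180383e-04 -5.52171223e+02]
 [-1.64244107e-05  1.03716532e-04 -9.99999994e-01  2.35982901e+02]
 [ 0.00000000e+00  0.00000000e+00  0.00000000e+00  1.00000000e+00]]
```

servo_tool:
  steps:
    - [0,[40,-28,-8],[0,0,0]]
    - [0,[40,-28,-8],[0,0,0]]
    - [0,[40,-28,-8],[0,0,0]]
    - [0,[40,-28,-8],[0,0,0]]
    - [0,[40,-28,-8],[0,0,0]]
    - [0,[40,-28,-8],[0,0,0]]
    - [0,[40,-28,-8],[0,0,0]]
    - [0,[40,-28,-8],[0,0,0]]
    - [0,[40,-28,-8],[0,0,0]]
    - [0,[40,-28,-8],[0,0,0]]

```text
time_s: 1.65
ee_pos: [467.4, -169.9, 316.6]
ee_rot: [180.0, -0.0, 16.2]
force: [0.6, 0.4, 0.2]
gripper_width: 91.5
gripper_force: 0.0
```

servo_tool:
  steps:
    - [0,[0,0,0],[0,0,-0.145]]
    - [0,[0,0,0],[0,0,-0.145]]
    - [0,[0,0,0],[0,0,-0.145]]
    - [0,[0,0,0],[0,0,-0.145]]
    - [0,[0,0,0],[0,0,-0.145]]
    - [0,[0,0,0],[0,0,-0.145]]
    - [0,[0,0,0],[0,0,-0.145]]
    - [0,[0,0,0],[0,0,0]]
    - [0,[0,0,0],[0,0,0]]
    - [0,[0,0,0],[0,0,0]]

```text
time_s: 2.65
ee_pos: [466.4, -171.7, 316.0]
ee_rot: [180.0, 0.0, 74.2]
force: [-0.0, 0.6, 0.5]
gripper_width: 91.2
gripper_force: 0.0
```

Run:
```python
from h import *
s=state();print(s['time_s'],s['ee_pos'],s['ee_rot'],s['qpos'])
p=shot('wrist');save(p,'w1.png');W=cloud(p);print(p['tool_from_camera'],p['fovy'])
m=biggest(orange(p,W));w=W[m]
print('box',m.sum(),rect(w[:,:2]),np.median(w,0))
```

```text
2.65 [ 466.42578606 -171.67536952  315.9798523 ] [1.79993039e+02 5.74924807e-03 7.42424491e+01] [-2.15295971e+01  8.76269923e+00  9.10007928e+01 -5.09392658e-03
  8.02290042e+01 -5.77118237e+00]
[[-1.67414105e-04  9.65650142e-01  2.59845674e-01  7.38547800e+01]
 [ 9.99999935e-01  2.44524396e-04 -2.64429741e-04  1.23942800e+00]
 [-3.18885224e-04  2.59845613e-01 -9.65650121e-01 -1.49198235e+02]
 [ 0.00000000e+00  0.00000000e+00  0.00000000e+00  1.00000000e+00]] 62.08819704214131
box 535 (array([ 512.59631348, -145.28840637]), 113.74879455566406, 158.94757080078125, -16.171730041503906) [ 551.41311193 -196.83823506   90.60352689]
```

View pics/w1.png

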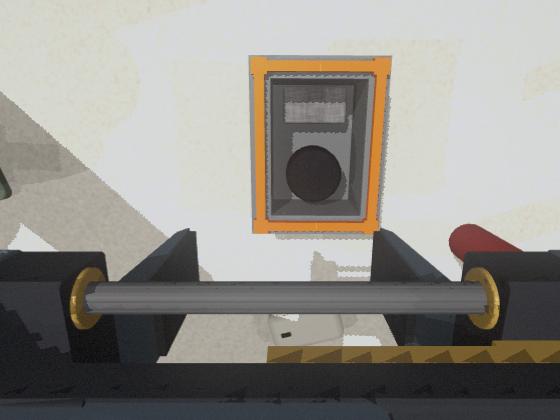

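```bash
sed -i 's/h\[...,0\]<15)&(h\[...,1\]>140)/h[...,0]>5)\&(h[...,0]<24)\&(h[...,1]>150)/' h.py
python3 - <<'E'
from h import *
p=shot('wrist');W=cloud(p)
m=biggest(orange(p,W));w=W[m]
print('box',m.sum(),rect(w[:,:2]),np.percentile(w[:,2],[5,50,95]))
for lo,hi in[(88,100),(80,88)]:
  k=(W[...,2]>lo)&(W[...,2]<hi)&(abs(W[...,0]-512)<130)&(abs(W[...,1]+146)<130); k=biggest(k);print(k.sum(),rect(W[k][:,:2]))
E
```

```text
box 5940 (array([ 512.07348633, -145.20080566]), 138.14259338378906, 183.48776245117188, -16.071006774902344) [90.86277397 93.24583363 94.54201819]
6128 (array([ 512.29046631, -145.184021  ]), 139.0370330810547, 184.48406982421875, -15.923973083496094)
3221 (array([ 512.28851318, -145.22192383]), 113.52489471435547, 158.82078552246094, -15.954666137695312)
```

servo_tool:
  steps:
    - [0,[40,-15,0],[0,0,-0.02]]
    - [0,[40,-15,0],[0,0,-0.02]]
    - [0,[40,-15,0],[0,0,-0.02]]
    - [0,[40,-15,0],[0,0,-0.02]]
    - [0,[40,-15,0],[0,0,-0.02]]
    - [0,[40,-15,0],[0,0,-0.02]]
    - [0,[40,-15,0],[0,0,-0.02]]
    - [0,[0,0,0],[0,0,0]]
    - [0,[0,0,0],[0,0,0]]
    - [0,[0,0,0],[0,0,0]]

```text
time_s: 3.75
ee_pos: [423.3, 123.1, 316.0]
ee_rot: [180.0, 0.0, 82.3]
force: [1.1, -0.1, 0.1]
gripper_width: 91.1
gripper_force: 0.0
```

```bash
cat > lid.py <<'E'
from h import *
import sys
s=state();print(s['time_s'],s['ee_pos'],s['ee_rot'],s['qpos'])
p=shot('wrist');save(p,sys.argv[1]);W=cloud(p)
m=lidmask(p,W,26);w=W[m]
print('lid',m.sum(),rect(w[:,:2]),np.percentile(w[:,2],[5,50,95]))
k=(W[...,2]>52)&(W[...,2]<68)&(abs(W[...,0]-571)<80)&(abs(W[...,1]-169)<80)
k=biggest(k); print('bar',k.sum(),rect(W[k][:,:2]),np.median(W[k],0))
E
python3 lid.py w2.png
```

```text
3.75 [423.25074117 123.14125903 315.95667918] [1.79982343e+02 3.58327639e-02 8.23069955e+01] [ 1.47553311e+01  3.42733566e+00  9.71649210e+01 -4.05511698e-02
  7.94051096e+01  2.24557851e+01]
lid 17443 (array([569.97229004, 171.48324585]), 149.96412658691406, 194.83578491210938, -7.0377197265625) [24.99441042 26.36734377 27.76846598]
bar 1353 (array([570.16247559, 171.65661621]), 16.480390548706055, 95.55119323730469, -6.961578369140625) [568.97828694 174.21196944  59.97125219]
```

View pics/w2.png

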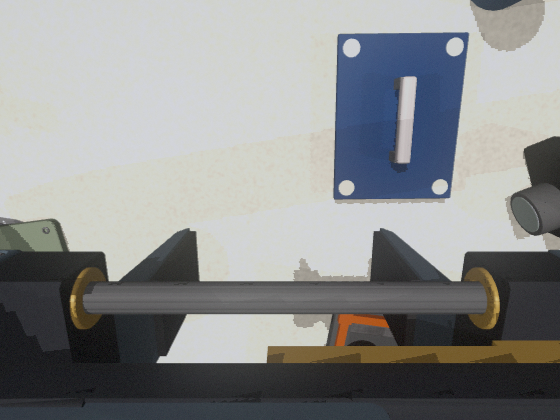

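servo_tool:
  steps:
    - [0,[17,34.8,25],[0,0,-0.012]]
    - [0,[17,34.8,25],[0,0,0]]
    - [0,[17,34.8,25],[0,0,0]]
    - [0,[17,34.8,25],[0,0,0]]
    - [0,[0,0,25],[0,0,0]]
    - [0,[0,0,25],[0,0,0]]
    - [0,[0,0,25],[0,0,0]]
    - [0,[0,0,25],[0,0,0]]
    - [0,[0,0,20],[0,0,0]]
    - [0,[0,0,0],[0,0,0]]

```text
time_s: 4.8
ee_pos: [568.1, 171.9, 92.9]
ee_rot: [-179.7, 0.2, 82.9]
force: [-0.3, -0.3, -0.4]
gripper_width: 91.5
gripper_force: 0.0
```

servo_tool:
  steps:
    - [0,[0,1,10],[0,0,0]]
    - [0,[0,0,10],[0,0,0]]
    - [0,[0,0,10],[0,0,0]]
    - [0,[0,0,6],[0,0,0]]
    - [0,[0,0,0],[0,0,0]]
    - [0,[0,0,0],[0,0,0]]
    - [0,[0,0,0],[0,0,0]]
    - [0,[0,0,0],[0,0,0]]
    - [0,[0,0,0],[0,0,0]]
    - [0,[0,0,0],[0,0,0]]

```text
time_s: 5.8
ee_pos: [570.7, 174.1, 60.1]
ee_rot: [180.0, -0.0, 83.1]
force: [0.0, -0.1, 0.4]
gripper_width: 91.2
gripper_force: 0.0
```

servo_tool:
  squeeze: 45
  steps:
    - [0,[-2.5,0,4],[0,0,0]]
    - [0,[0,0,0],[0,0,0]]
    - [255,[0,0,0],[0,0,0]]
    - [255,[0,0,0],[0,0,0]]
    - [255,[0,0,0],[0,0,0]]
    - [255,[0,0,0],[0,0,0]]
    - [255,[0,0,0],[0,0,0]]
    - [255,[0,0,0],[0,0,0]]
    - [255,[0,0,0],[0,0,0]]
    - [255,[0,0,0],[0,0,0]]

```text
time_s: 6.8
ee_pos: [570.3, 171.6, 56.0]
ee_rot: [180.0, 0.0, 83.1]
force: [0.4, 0.8, 0.3]
gripper_width: 30.1
gripper_force: 0.0
```

Still closing; wait, then lift 10 rows of about 14 mm.

servo_tool:
  steps:
    - [255,[0,0,0],[0,0,0]]
    - [255,[0,0,0],[0,0,0]]
    - [255,[0,0,0],[0,0,0]]
    - [255,[0,0,0],[0,0,0]]
    - [255,[0,0,0],[0,0,0]]
    - [255,[0,0,-5],[0,0,0]]
    - [255,[0,0,-10],[0,0,0]]
    - [255,[0,0,-10],[0,0,0]]
    - [255,[0,0,-10],[0,0,0]]
    - [255,[0,0,-10],[0,0,0]]

```text
time_s: 7.8
ee_pos: [570.5, 171.7, 102.2]
ee_rot: [179.9, -0.0, 83.1]
force: [0.5, 0.1, -2.6]
gripper_width: 15.4
gripper_force: 45.0
```

servo_tool:
  steps:
    - [255,[-15,-1,-22],[0,0,0]]
    - [255,[-30,-2,-22],[0,0,0]]
    - [255,[-36,-2,-22],[0,0,0]]
    - [255,[-40,-2.5,-22],[0,0,0]]
    - [255,[-40,-2.5,0],[0,0,0]]
    - [255,[-40,-2.5,0],[0,0,0]]
    - [255,[-40,-2.5,0],[0,0,0]]
    - [255,[-36,-2,0],[0,0,0]]
    - [255,[-30,-2,0],[0,0,0]]
    - [255,[-14.7,-1,0],[0,0,0]]

```text
time_s: 8.8
ee_pos: [511.0, -147.6, 189.7]
ee_rot: [179.9, 0.0, 82.9]
force: [0.5, 0.3, -1.9]
gripper_width: 15.4
gripper_force: 45.0
```

servo_tool:
  steps:
    - [255,[0,0,0],[0,0,0.04]]
    - [255,[0,0,0],[0,0,0.04]]
    - [255,[0,0,0],[0,0,0.04]]
    - [255,[0,0,0],[0,0,0.039]]
    - [255,[0,0,0],[0,0,0]]
    - [255,[0,0,0],[0,0,0]]
    - [255,[0,0,0],[0,0,0]]
    - [255,[0,0,0],[0,0,0]]
    - [255,[0,0,0],[0,0,0]]
    - [255,[0,0,0],[0,0,0]]

```text
time_s: 9.8
ee_pos: [511.6, -145.3, 188.9]
ee_rot: [-180.0, 0.0, 74.0]
force: [0.1, -0.2, -2.7]
gripper_width: 15.8
gripper_force: 45.0
```

Run:
```python
from h import *
s=state();print(s['time_s'],s['ee_pos'],s['ee_rot'])
T=tool();p=shot('wrist');save(p,'w3.png');W=cloud(p)
m=lidmask(p,W,s['ee_pos'][2]-30);w=W[m]
print(m.sum(),rect(w[:,:2]),np.percentile(w[:,2],[5,50,95]))
A=np.c_[w[:,:2]-w[:,:2].mean(0),np.ones(len(w))];print(np.linalg.lstsq(A,w[:,2],rcond=None)[0])
t=cv2.approxPolyDP  # visible extent in tool coords
L=(w-T[:3,3])@T[:3,:3];print('tool extents',np.percentile(L,[.5,50,99.5],axis=0).round(1).tolist())
```

```text
9.8 [ 511.56426926 -145.31382731  188.93101578] [-1.79997937e+02  2.18153039e-03  7.39607970e+01]
47684 (array([ 525.50683594, -100.90113068]), 103.15643310546875, 149.70623779296875, 74.03242492675781) [158.26341024 159.3293128  160.3859253 ]
[7.12680675e-04 3.05082166e-04 1.59328913e+02]
tool extents [[2.1, -72.6, 27.9], [55.5, 0.6, 29.6], [97.3, 74.8, 31.3]]
```

View pics/w3.png

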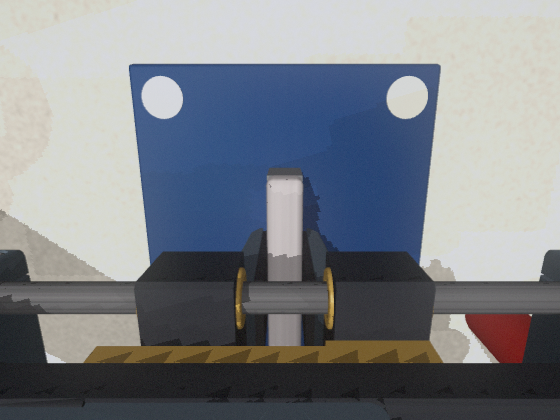

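servo_tool:
  steps:
    - [255,[0,0,8],[0,0,0]]
    - [255,[0,0,8],[0,0,0]]
    - [255,[0,0,8],[0,0,0]]
    - [255,[0,0,6],[0,0,0]]
    - [255,[0,0,5],[0,0,0]]
    - [255,[0,0,5],[0,0,0]]
    - [255,[0,0,5],[0,0,0]]
    - [255,[0,0,0],[0,0,0]]
    - [255,[0,0,0],[0,0,0]]
    - [255,[0,0,0],[0,0,0]]

```text
time_s: 10.85
ee_pos: [511.8, -145.4, 144.3]
ee_rot: [180.0, 0.0, 74.0]
force: [0.6, -0.7, -2.5]
gripper_width: 15.6
gripper_force: 45.0
```

servo_tool:
  steps:
    - [255,[0,0,3],[0,0,0]]
    - [255,[0,0,3],[0,0,0]]
    - [255,[0,0,2],[0,0,0]]
    - [255,[0,0,2],[0,0,0]]
    - [255,[0,0,1],[0,0,0]]
    - [255,[0,0,0],[0,0,0]]
    - [255,[0,0,0],[0,0,0]]
    - [255,[0,0,0],[0,0,0]]
    - [255,[0,0,0],[0,0,0]]
    - [255,[0,0,0],[0,0,0]]

```text
time_s: 11.85
ee_pos: [511.6, -145.3, 133.0]
ee_rot: [180.0, 0.0, 74.0]
force: [0.1, -0.4, -2.8]
gripper_width: 15.6
gripper_force: 45.0
```

servo_tool:
  steps:
    - [255,[0,0,1],[0,0,0]]
    - [255,[0,0,0.7],[0,0,0]]
    - [255,[0,0,0],[0,0,0]]
    - [255,[0,0,0],[0,0,0]]
    - [0,[0,0,0],[0,0,0]]
    - [0,[0,0,0],[0,0,0]]
    - [0,[0,0,0],[0,0,0]]
    - [0,[0,0,0],[0,0,0]]
    - [0,[0,0,0],[0,0,0]]
    - [0,[0,0,0],[0,0,0]]

```text
time_s: 12.85
ee_pos: [511.6, -145.3, 131.3]
ee_rot: [180.0, 0.0, 74.0]
force: [0.1, 0.7, -0.7]
gripper_width: 61.1
gripper_force: 0.0
```

servo_tool:
  steps:
    - [0,[0,0,0],[0,0,0]]
    - [0,[0,0,-5],[0,0,0]]
    - [0,[0,0,-15],[0,0,0]]
    - [0,[-12,0,-20],[0,0,0]]
    - [0,[-25,0,-30],[0,0,0]]
    - [0,[-25,0,-30],[0,0,0]]
    - [0,[-25,0,-30],[0,0,0]]
    - [255,[-25,0,-30],[0,0,0]]
    - [255,[0,0,0],[0,0,0]]
    - [255,[0,0,0],[0,0,0]]

```text
time_s: 13.85
ee_pos: [480.5, -253.1, 291.7]
ee_rot: [179.9, -0.0, 73.9]
force: [0.2, 0.2, -0.9]
gripper_width: 69.5
gripper_force: 0.0
```

```bash
cat > chk.py <<'E'
from h import *
import sys
s=state();print(s['time_s'],s['ee_pos'],s['ee_rot'],s['gripper_width'])
p=shot('wrist');save(p,sys.argv[1]);W=cloud(p)
m=lidmask(p,W,98);w=W[m]
c,a,b,th=rect(w[:,:2]);print(m.sum(),c,a,b,th,np.percentile(w[:,2],[5,50,95]))
A=np.c_[w[:,:2]-c,np.ones(len(w))];k=np.linalg.lstsq(A,w[:,2],rcond=None)[0]
t=np.radians(th);X=np.array([np.cos(t),np.sin(t)]);Y=np.array([-X[1],X[0]])
for i,(x,y) in enumerate([(-60,82),(-60,-82),(60,-82),(60,82)]):
    d=x*X+y*Y;near=np.linalg.norm(w[:,:2]-c-d,axis=1)<18
    T=tool();q=(np.r_[c+d,0]-np.r_[T[:2,3],0])@T[:3,:3]
    print('corner',i,(c+d).round(1),'plane z',k[:2]@d+k[2],'local',np.median(w[near,2]) if near.any() else None,near.sum(),'tool dxy',q[:2].round(1))
E
python3 chk.py w4.png
```

```text
13.85 [ 480.50815506 -253.07923679  291.66255466] [ 1.79939609e+02 -1.33599442e-02  7.38914284e+01] 69.52076101563449
25380 [ 507.50323486 -163.77859497] 149.53472900390625 156.0570068359375 -16.000534057617188 [100.17671988 101.43217292 102.67585629]
corner 0 [472.4 -68.4] plane z 101.46979098211155 local 101.39285800306817 517 tool dxy [174.7 -58.3]
corner 1 [ 427.2 -226.1] plane z 101.34394881597498 local 101.26052559415834 220 tool dxy [ 10.7 -58.2]
corner 2 [ 542.6 -259.1] plane z 101.38389102470758 local 101.32238540867891 222 tool dxy [10.8 61.8]
corner 3 [ 587.8 -101.5] plane z 101.50973319084414 local 101.45310607991797 511 tool dxy [174.8  61.7]
```

View pics/w4.png

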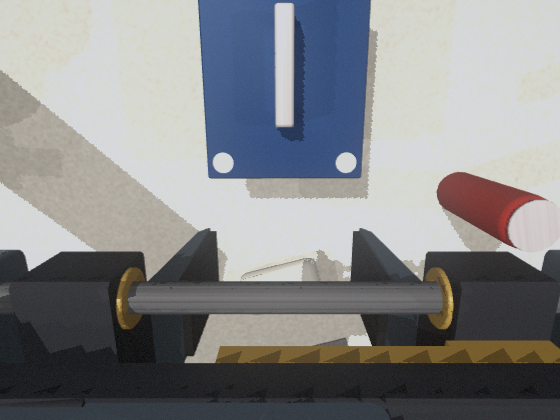

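servo_tool:
  squeeze: 10
  steps:
    - [255,[6.2,-11.8,15.5],[0,0,0]]
    - [255,[6.2,-11.8,15.5],[0,0,0]]
    - [255,[6.2,-11.8,15.5],[0,0,0]]
    - [255,[6.2,-11.8,15.5],[0,0,0]]
    - [255,[6.2,-11.8,15.5],[0,0,0]]
    - [255,[0,0,15.5],[0,0,0]]
    - [255,[0,0,15.5],[0,0,0]]
    - [255,[0,0,15.5],[0,0,0]]
    - [255,[0,0,15.5],[0,0,0]]
    - [255,[0,0,13.5],[0,0,0]]

```text
time_s: 14.9
ee_pos: [431.4, -205.2, 136.1]
ee_rot: [-179.8, -0.1, 74.0]
force: [-1.1, 0.8, -0.4]
gripper_width: 0.1
gripper_force: 0.0
```

servo_tool:
  steps:
    - [255,[0,0,2],[0,0,0]]
    - [255,[0,0,0],[0,0,0]]
    - [255,[0,0,0],[0,0,0]]
    - [255,[0,0,0],[0,0,0]]
    - [255,[0,0,0],[0,0,0]]
    - [255,[0,0,0],[0,0,0]]
    - [255,[0,0,0],[0,0,0]]
    - [255,[0,0,0],[0,0,0]]
    - [255,[0,0,0],[0,0,0]]
    - [255,[0,0,0],[0,0,0]]

```text
time_s: 15.9
ee_pos: [432.5, -206.9, 136.3]
ee_rot: [180.0, 0.0, 74.0]
force: [0.8, 0.6, 0.5]
gripper_width: 0.5
gripper_force: 0.0
```

servo_tool:
  steps:
    - [255,[0,0,4],[0,0,0]]
    - [255,[0,0,4],[0,0,0]]
    - [255,[0,0,2],[0,0,0]]
    - [255,[0,0,2],[0,0,0]]
    - [255,[0,0,2],[0,0,0]]
    - [255,[0,0,1],[0,0,0]]
    - [255,[0,0,1],[0,0,0]]
    - [255,[0,0,1],[0,0,0]]
    - [255,[0,0,0],[0,0,0]]
    - [255,[0,0,0],[0,0,0]]

```text
time_s: 16.9
ee_pos: [432.3, -206.9, 121.0]
ee_rot: [180.0, 0.0, 74.0]
force: [-4.1, 0.9, 14.5]
gripper_width: 0.3
gripper_force: 7.2
```

servo_tool:
  steps:
    - [255,[0,0,1],[0,0,0]]
    - [255,[0,0,1],[0,0,0]]
    - [255,[0,0,1],[0,0,0]]
    - [255,[0,0,1],[0,0,0]]
    - [255,[0,0,1],[0,0,0]]
    - [255,[0,0,1],[0,0,0]]
    - [255,[0,0,0.5],[0,0,0]]
    - [255,[0,0,0],[0,0,0]]
    - [255,[0,0,0],[0,0,0]]
    - [255,[0,0,0],[0,0,0]]

```text
time_s: 17.9
ee_pos: [432.1, -207.1, 116.7]
ee_rot: [179.9, 0.1, 74.0]
force: [-9.8, 3.2, 31.3]
gripper_width: 0.3
gripper_force: 15.8
```

servo_tool:
  steps:
    - [255,[0,0,-8],[0,0,0]]
    - [255,[0,0,-8],[0,0,0]]
    - [255,[0,0,-8],[0,0,0]]
    - [255,[0,15,0],[0,0,0]]
    - [255,[0,30,0],[0,0,0]]
    - [255,[0,30,0],[0,0,0]]
    - [255,[0,30,0],[0,0,0]]
    - [255,[0,15,0],[0,0,0]]
    - [255,[0,0,0],[0,0,0]]
    - [255,[0,0,0],[0,0,0]]

```text
time_s: 18.9
ee_pos: [547.1, -239.7, 136.2]
ee_rot: [-179.9, -0.0, 74.0]
force: [-0.5, -0.3, -0.7]
gripper_width: 0.2
gripper_force: 0.0
```

servo_tool:
  steps:
    - [255,[0,0,6],[0,0,0]]
    - [255,[0,0,4],[0,0,0]]
    - [255,[0,0,3],[0,0,0]]
    - [255,[0,0,2],[0,0,0]]
    - [255,[0,0,2],[0,0,0]]
    - [255,[0,0,1],[0,0,0]]
    - [255,[0,0,1],[0,0,0]]
    - [255,[0,0,1],[0,0,0]]
    - [255,[0,0,1],[0,0,0]]
    - [255,[0,0,0],[0,0,0]]

```text
time_s: 19.9
ee_pos: [546.9, -240.1, 117.9]
ee_rot: [-180.0, 0.0, 74.0]
force: [-5.1, 0.9, 12.8]
gripper_width: 0.5
gripper_force: 6.0
```

servo_tool:
  steps:
    - [255,[0,0,1],[0,0,0]]
    - [255,[0,0,1],[0,0,0]]
    - [255,[0,0,1],[0,0,0]]
    - [255,[0,0,0.5],[0,0,0]]
    - [255,[0,0,0],[0,0,0]]
    - [255,[0,0,0],[0,0,0]]
    - [255,[0,0,0],[0,0,0]]
    - [255,[0,0,0],[0,0,0]]
    - [255,[0,0,0],[0,0,0]]
    - [255,[0,0,0],[0,0,0]]

```text
time_s: 20.9
ee_pos: [547.0, -240.1, 116.2]
ee_rot: [180.0, 0.0, 74.0]
force: [-8.5, 2.0, 21.7]
gripper_width: 0.3
gripper_force: 10.9
```

servo_tool:
  steps:
    - [255,[0,0,1],[0,0,0]]
    - [255,[0,0,0],[0,0,0]]
    - [255,[0,0,0],[0,0,0]]
    - [255,[0,0,-13],[0,0,0]]
    - [255,[0,0,-13],[0,0,0]]
    - [255,[0,0,-13],[0,0,0]]
    - [255,[20,0,0],[0,0,0]]
    - [255,[40,0,0],[0,0,0]]
    - [255,[40,0,0],[0,0,0]]
    - [255,[40,0,0],[0,0,0]]

```text
time_s: 21.9
ee_pos: [586.9, -104.3, 150.6]
ee_rot: [180.0, -0.0, 73.9]
force: [0.5, -0.4, -0.5]
gripper_width: 0.5
gripper_force: 0.0
```

servo_tool:
  steps:
    - [255,[24,0,0],[0,0,0]]
    - [255,[0,0,0],[0,0,0]]
    - [255,[0,0,0],[0,0,0]]
    - [255,[0,0,5],[0,0,0]]
    - [255,[0,0,5],[0,0,0]]
    - [255,[0,0,3],[0,0,0]]
    - [255,[0,0,3],[0,0,0]]
    - [255,[0,0,3],[0,0,0]]
    - [255,[0,0,3],[0,0,0]]
    - [255,[0,0,3],[0,0,0]]

```text
time_s: 22.9
ee_pos: [593.2, -82.5, 125.0]
ee_rot: [180.0, 0.0, 74.0]
force: [0.7, -0.2, 0.6]
gripper_width: 0.4
gripper_force: 0.0
```

servo_tool:
  steps:
    - [255,[0,0,2],[0,0,0]]
    - [255,[0,0,2],[0,0,0]]
    - [255,[0,0,1],[0,0,0]]
    - [255,[0,0,1],[0,0,0]]
    - [255,[0,0,1],[0,0,0]]
    - [255,[0,0,1],[0,0,0]]
    - [255,[0,0,1],[0,0,0]]
    - [255,[0,0,1],[0,0,0]]
    - [255,[0,0,1],[0,0,0]]
    - [255,[0,0,0],[0,0,0]]

```text
time_s: 23.9
ee_pos: [593.7, -82.2, 116.7]
ee_rot: [179.9, -0.0, 74.0]
force: [-2.8, 1.1, 11.7]
gripper_width: 0.5
gripper_force: 5.8
```

servo_tool:
  steps:
    - [255,[0,0,1],[0,0,0]]
    - [255,[0,0,1],[0,0,0]]
    - [255,[0,0,1],[0,0,0]]
    - [255,[0,0,0.5],[0,0,0]]
    - [255,[0,0,0],[0,0,0]]
    - [255,[0,0,0],[0,0,0]]
    - [255,[0,0,0],[0,0,0]]
    - [255,[0,0,0],[0,0,0]]
    - [255,[0,0,0],[0,0,0]]
    - [255,[0,0,0],[0,0,0]]

```text
time_s: 24.9
ee_pos: [593.7, -82.2, 115.9]
ee_rot: [179.8, -0.0, 74.0]
force: [-7.8, 1.8, 26.5]
gripper_width: 0.5
gripper_force: 12.7
```

servo_tool:
  steps:
    - [255,[0,0,-8],[0,0,0]]
    - [255,[0,0,-8],[0,0,0]]
    - [255,[0,0,-9],[0,0,0]]
    - [255,[0,-15,0],[0,0,0]]
    - [255,[0,-30,0],[0,0,0]]
    - [255,[0,-30,0],[0,0,0]]
    - [255,[0,-30,0],[0,0,0]]
    - [255,[0,-15,0],[0,0,0]]
    - [255,[0,0,0],[0,0,0]]
    - [255,[0,0,0],[0,0,0]]

```text
time_s: 25.9
ee_pos: [478.8, -49.4, 136.1]
ee_rot: [179.9, -0.0, 74.0]
force: [0.4, 0.1, -0.4]
gripper_width: 0.7
gripper_force: 0.0
```

servo_tool:
  steps:
    - [255,[0,0,6],[0,0,0]]
    - [255,[0,0,4],[0,0,0]]
    - [255,[0,0,3],[0,0,0]]
    - [255,[0,0,2],[0,0,0]]
    - [255,[0,0,2],[0,0,0]]
    - [255,[0,0,1],[0,0,0]]
    - [255,[0,0,1],[0,0,0]]
    - [255,[0,0,1],[0,0,0]]
    - [255,[0,0,1],[0,0,0]]
    - [255,[0,0,0],[0,0,0]]

```text
time_s: 26.9
ee_pos: [478.4, -49.2, 115.6]
ee_rot: [180.0, -0.0, 73.9]
force: [-2.2, 1.4, 9.8]
gripper_width: 0.3
gripper_force: 5.1
```

servo_tool:
  steps:
    - [255,[0,0,1],[0,0,0]]
    - [255,[0,0,1],[0,0,0]]
    - [255,[0,0,0.5],[0,0,0]]
    - [255,[0,0,0],[0,0,0]]
    - [255,[0,0,0],[0,0,0]]
    - [255,[0,0,0],[0,0,0]]
    - [255,[0,0,0],[0,0,0]]
    - [255,[0,0,0],[0,0,0]]
    - [255,[0,0,0],[0,0,0]]
    - [255,[0,0,0],[0,0,0]]

```text
time_s: 27.9
ee_pos: [478.3, -49.1, 115.2]
ee_rot: [179.9, -0.0, 73.9]
force: [-6.9, 3.0, 25.6]
gripper_width: 0.6
gripper_force: 13.0
```

servo_tool:
  steps:
    - [255,[0,0,-20],[0,0,0]]
    - [255,[0,0,-30],[0,0,0]]
    - [255,[-30,0,-30],[0,0,0]]
    - [255,[-35,10,-30],[0,0,0]]
    - [255,[-35,10,-30],[0,0,0]]
    - [255,[-35,10,-30],[0,0,0]]
    - [255,[-35,10,-30],[0,0,0]]
    - [255,[-35,20,-20],[0,0,0]]
    - [255,[0,0,0],[0,0,0]]
    - [255,[0,0,0],[0,0,0]]

```text
time_s: 28.9
ee_pos: [478.9, -263.4, 331.3]
ee_rot: [-179.9, -0.0, 73.9]
force: [0.5, 0.2, 0.4]
gripper_width: 0.4
gripper_force: 0.0
```

```bash
python3 chk.py w5.png
```

```text
28.9 [ 478.86215436 -263.39483998  331.33309453] [-1.79922212e+02 -4.37506465e-02  7.38660640e+01] 0.4003207708245052
20480 [ 508.04501343 -162.30685425] 149.5138397216797 159.8306121826172 -16.080467224121094 [92.37975715 93.7282045  95.08993611]
corner 0 [473.1 -66.9] plane z 93.77154230562618 local 93.76527366222422 461 tool dxy [186.4 -59.3]
corner 1 [ 427.7 -224.5] plane z 93.6796817770738 local 93.70942364676057 199 tool dxy [ 22.4 -59.3]
corner 2 [ 543.  -257.7] plane z 93.68617134253114 local 93.69361563478316 196 tool dxy [22.3 60.7]
corner 3 [ 588.4 -100.1] plane z 93.77803187108353 local 93.77719934230552 462 tool dxy [186.3  60.7]
```

View pics/w5.png

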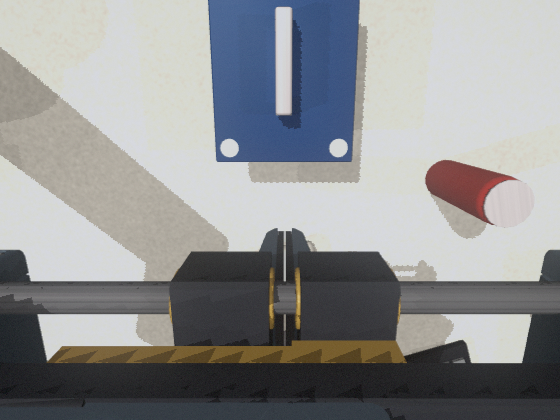

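The picture shows the lid flat on the box. The plate measures 93.7 mm high at all four corners, the two near dots are at (229,148) and (338,148), and the spray can has not moved.

```bash
python3 -c "
from workcell import ticket;print(ticket.job_done())"
```

```text
the job is handed in; nothing more can be done
None
```

The blue lid is on the dry box with its tongue in the opening, all four corners pressed home and level at about 93.7 mm (93 expected), and the job was handed in at about 29 s with nothing else touched.

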